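Hold the magnifier in focus over a worn gear

TASK

Give the gear on the granite plate full light: turn the bench lamp's dimmer knob clockwise (seen from above) until it stops. Then pick up the hand magnifier by its handle and hold it level and still, centred over the gear, with the middle of the lens at the height of the height gauge's scriber tip, which has been set to the lens's focal height. The program finishes while still holding the magnifier there in the air; do not knock the height gauge, and leave the gear, the bushing, and the socket and hammer on the bench where they are.

Things in the scene. Friction and masses are not known exactly. Their poses are not given: they have to be found in the camera images.
- lamp: LED bench lamp, fixed. Grey foot 100 (its x) x 190 (y) x 30 mm high; origin under the middle of the foot. The dimmer knob stands on the foot 50 mm to its -y; a gooseneck rises from its +y end (65 mm from the origin), leans to +y, is 325 mm high and bends back to a 68 mm wide head (about 60 mm to +x and 60 mm to +y of the origin, lowest edge about 235 mm up) that points to -y.
- dimmer (a joint): dimmer knob's angle in rad, 0 at one stop (dark) to 5.2 at the other (full light, the end stop wanted); it grows as the knob turns clockwise seen from above, about the vertical axis, and stays where it is left (friction about 0.04 N m).
- dimmer_grip (a point): point on the knob's axis, 67 mm above the bench, at the middle of the black bar grip: the bar is 14 mm thick, 34 mm long and 32 mm high (from 42 to 74 mm above the bench) on a 36 mm disc. The point turns with the knob: its x axis runs along the bar (grip the flats across its y axis), its z axis is up.
- loupe: hand magnifier: round lens in a steel rim, straight black handle; loose, lying flat on the bench, about 120 g (90 to 160). Origin on the underside at the lens's centre, z up, handle to its -x. Rim 80 mm across, 12 mm thick; handle a bar 20 mm wide (y), 18 mm high, underside level with the rim's, x = -57 to -153 mm; a 16 mm wide ferrule joins them.
- loupe_lens (a point): centre of the magnifier's lens, halfway through its thickness (6 mm above the underside).
- plate: granite surface plate, fixed, 230 (its x) x 305 (its y) x 50 mm high; origin under its middle. It carries the height gauge near its far (+x) edge and, nearer the robot, the gear and the bushing, one on each side of the scriber (either way round).
- gauge: vernier height gauge, fixed on the plate; origin on the plate's top (50 mm above the bench) under the beam. Foot 80 x 64 mm, 44 mm high; beam 8 x 22 mm, up to 261 mm above the plate; on it a carriage 42 mm wide, reaching 65 mm above the scriber's underside, with a scriber that points to the gauge's -x, towards the robot.
- scriber_tip (a point): the point of the height gauge's scriber: end of its flat underside, 126 mm from the beam's axis to the gauge's -x; scriber bar 8 mm wide and 8 mm high. Its height above the bench is the focal height for the middle of the lens; it differs from start to start (140 to 190 mm). Its z axis is up.
- gear: the part to look at: loose steel spur gear, 62 mm over its 20 teeth, 22 mm thick (hub 28 mm high), lying flat on the plate; origin at the middle of its underside.
- bushing: plain dark steel bushing, a smooth ring 58 mm across and 36 mm high, loose on the plate; not the part wanted, leave it. Origin at the middle of its underside.
- socket: loose wrench socket 32 mm across and 42 mm high standing on the bench, to be left alone; origin at the middle of its underside.
- hammer: loose hammer 280 mm long lying on the bench, to be left alone; origin near its middle.
Mind the look-alikes: they are no part of the job. Leave any red look-alike of the gear alone.

How it is judged:
By the outcome, as a careful person would: the job done as asked, in the order asked, and still so for the second after the job is handed in, while the arm keeps its last pose, push and grip.
It also fails if it takes over 64 s, if anything falls off the work surface, if the arm or the gripper's body presses on something with over 40 N, if the wrist force passes 120 N, or if a joint passes its speed limit or range.

ROBOT

A 6-joint arm with a two-finger parallel gripper is mounted at the origin on the work surface. World frame = base frame: x ahead of the robot, y to its left, z up, the work surface at z = 0. Lengths are in mm, angles in rad, forces in N, time in s.
With the tool pointing down it reaches from about 400 to 925 mm from the base axis. Payload 12.5 kg.
Tool frame: the origin (TCP) lies between the finger pads; the fingertips stand 19 mm ahead of it and the grasp point (between the pads) is the TCP (env.tips_ahead is the distance from the TCP to the fingertips, in mm); z points along the fingers, y is the line along which they close (so a half turn about z gives the same grasp; the last joint's range is limited). The gripper opens to 95 mm and grips with 3 to 60 N. Pads are 20 mm wide; open, the fingers measure 119 mm over their backs; the gripper's body (75 mm by 180 mm) begins 59 mm behind the grasp point.
Start: joints at [-1.427, 0.491, 1.559, -0, 1.092, -0.106], TCP at [154.528, -605.612, 233.661] pointing down, gripper open.
Joint ranges: [-3.1, 3.1], [-0.84, 2.19], [0.05, 2.79], [-1.13, 4.28], [0.06, 2.93], [-2.69, 2.69]. Speed limits (rad/s): [2.22, 2.22, 2.79, 3.14, 3.14, 3.14].

INTERFACE

Orientations are given as [roll, pitch, yaw] about the fixed x, y, z axes, in that order (R = Rz(yaw) Ry(pitch) Rx(roll)).
In Python, from cell import env gives the robot as it stands.
- The arm moves only by the shell command python3 -m crank 'ROWS'. ROWS is JSON, a list of rows, each a list of 5 numbers: the shift along the tool's x, y, z in mm, then the turn about the tool's z in degrees, then the finger opening in mm, from 0 to 95.1. In form: [[dx, dy, dz, yaw, grip], ...]. A call has 1 to 10 rows; each row is the pose to reach, as a shift and turn from the pose commanded when the call began, along the tool's axes at that moment; what a row does not reach only later rows make up. A row lasts 1/12 s, in which the tool goes at most 41.7 mm and 7.16 degrees, less where a joint would pass 70% of its speed; a pose out of reach is approached as far as the arm can. A call with a gripper value outside its range is refused whole. The fingers move at their own pace and stop on an object; the grip force is fixed at half the most. Time passes only in rows, so rows that repeat a pose let the fingers close. It gives the time, the measured TCP pose, the force, the opening and the grip force at its end, in the units of the state.
- env.state(): the state, without advancing time (a new reading comes with each control period).
- env.read_camera(name): name is "side" or "top"; returns a dict with "img" (420x560x3 uint8, blue, green, red), "K" (3x3 intrinsics, pixels), "pose" (4x4, takes a point from camera to world coordinates). Camera axes: x right, y down, z forward; pixel columns grow to the right and rows downward; lengths in mm; the calibration is good to about 2 mm. A picture is of the moment at which its call begins. There is no depth.
- env.job_done(): hands the job in; it is judged then, once.
The state is a dict: "t": time; "joints": joint angles; "qvel": joint speeds; "tau": joint torques, N m; "eef_pos": TCP position; "tcp_rot": TCP orientation; "ft_force": force on the tool from outside, world axes, zero at the start; "moment": the same for the moment, N m; "opening": opening from 0.0 (shut) to 1.0 (fully open); "grip_force": force on a finger pad.
Only numpy, scipy, OpenCV 4.12 (cv2) and the standard library are available. Lean on these libraries where they do the work, as an engineer would, in place of code of your own. Each camera call takes 0.05 s, during which the arm holds its last target. There are 200 camera calls.

## Working session

There is one attempt and no reset: what is moved stays moved. The work goes in short steps, Python scripts to look and compute and a shell command to move; the robot and the scene stay as the last step left them, time stands still between calls to the robot, and variables do not carry over. Pictures are saved under pics/ and viewed, at most 10 in all, crops included, and the job is handed in when it is done.

```bash
mkdir -p pics
cat > h.py <<'E'
import numpy as np, cv2
from cell import env
from scipy.spatial.transform import Rotation as R
def snap(n,f):
    c=env.read_camera(n); cv2.imwrite('pics/'+f,c['img']); return c
def ray(c,u,v,z):
    T=np.array(c['pose']); d=T[:3,:3]@np.linalg.solve(c['K'],[u,v,1]); o=T[:3,3]
    return o+d*(z-o[2])/d[2]
def tri(c1,p1,c2,p2):
    A=np.zeros((3,3));b=np.zeros(3)
    for c,p in((c1,p1),(c2,p2)):
        T=np.array(c['pose']); d=T[:3,:3]@np.linalg.solve(c['K'],[*p,1]); d/=np.linalg.norm(d)
        M=np.eye(3)-np.outer(d,d);A+=M;b+=M@T[:3,3]
    return np.linalg.solve(A,b)
def proj(c,p):
    T=np.array(c['pose']); q=c['K']@(T[:3,:3].T@(np.array(p)-T[:3,3])); return q[:2]/q[2]
E
python3 - <<'E'
from h import *
for n in('top','side'):
    c=snap(n,n+'0.png'); print(n,np.round(c['pose'],3).tolist(),np.round(c['K'],1).tolist())
s=env.state(); print(s['eef_pos'],s['tcp_rot'],s['t'])
E
```

```text
top [[-0.002, -0.999, 0.043, 543.881], [-1.0, 0.002, 0.008, -79.237], [-0.008, -0.043, -0.999, 1750.454], [0.0, 0.0, 0.0, 1.0]] [[492.7, 0.0, 273.6], [0.0, 492.7, 203.2], [0.0, 0.0, 1.0]]
side [[-0.88, -0.322, 0.349, 180.645], [-0.475, 0.578, -0.664, 814.147], [0.012, -0.75, -0.661, 963.933], [0.0, 0.0, 0.0, 1.0]] [[517.5, 0.0, 273.4], [0.0, 517.5, 207.8], [0.0, 0.0, 1.0]]
[ 154.4871926  -605.4079985   233.11557768] [-3.14058710e+00 -7.11651042e-05  2.49820932e-01] 0.1
```

View pics/top0.png

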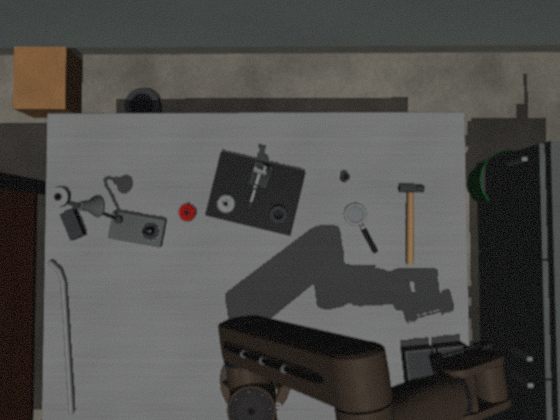

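View pics/side0.png

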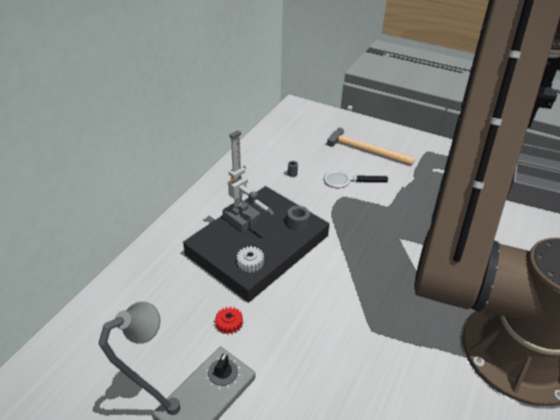

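Top view: lamp foot near (137,228) with its knob at (150,231), plate near (255,192), gear (226,204), bushing (278,214), loupe lens (355,213) with its handle running to (375,250). In the side view the scriber tip is near (271,213) and the knob near (223,362). I'll zoom in next.

Run:
```python
from h import *
t=cv2.imread('pics/top0.png');s=cv2.imread('pics/side0.png')
def cr(i,x,y,w,h,W,H): 
    return cv2.resize(i[y:y+h,x:x+w],(W,H),interpolation=cv2.INTER_CUBIC)
g=lambda i:cv2.convertScaleAbs(i,alpha=1.5,beta=15)
a=np.vstack([cr(t,100,170,80,60,400,300)if 0 else cr(t,100,190,80,60,400,300),cr(t,330,160,80,60*1+40,400,500)[200:500]])
b=np.vstack([cr(t,200,140,110,100,400,364)[0:300]if 0 else cr(t,200,140,120,90,400,300),cr(s,180,320,80,60,400,300)])
cv2.imwrite('pics/c1.png',g(np.hstack([a,b])))
c=np.hstack([cr(s,220,120,100,150,400,600),cr(s,310,150,100,50,400,200) if 0 else cr(s,230,180,80,120,400,600)])
cv2.imwrite('pics/c2.png',g(c))
```

```text
(no output)
```

View pics/c1.png

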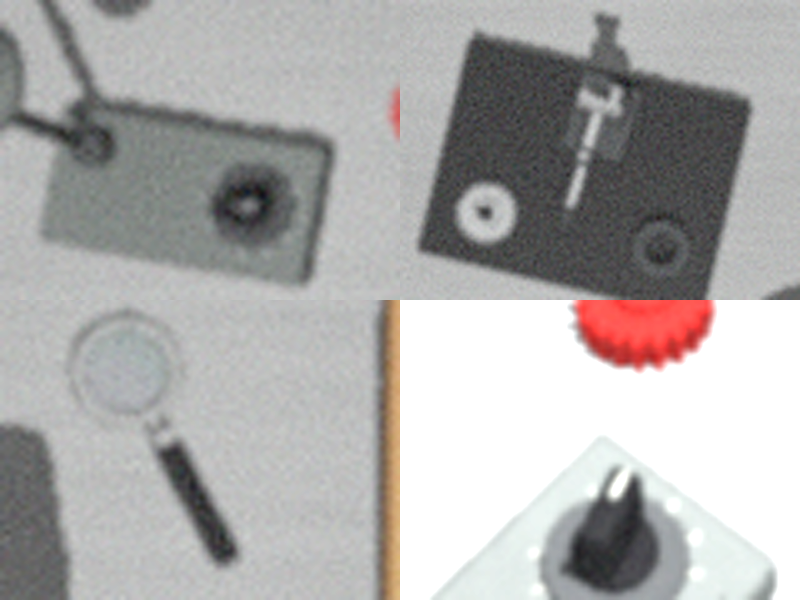

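View pics/c2.png

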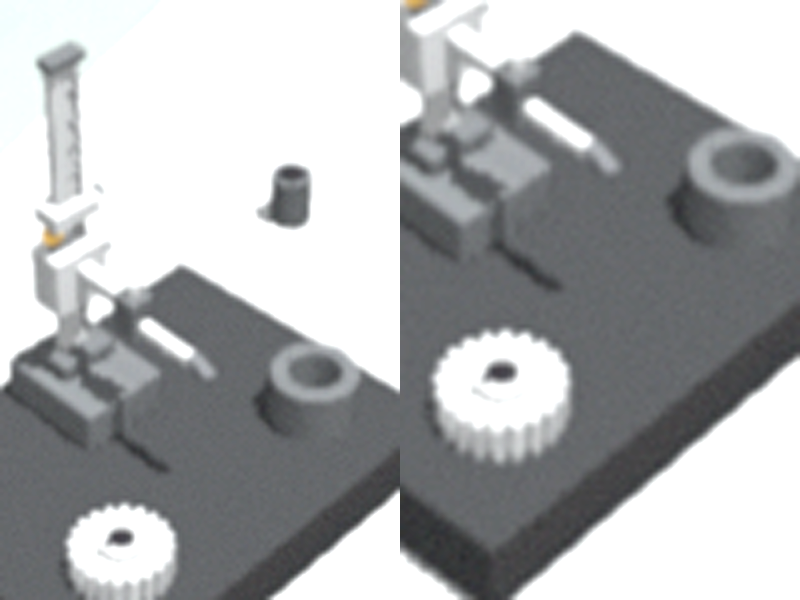

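c1 and c2 show the knob's white pointer in the side view around (222-226,354-359), with the bar roughly along world y. The scriber has a white part and a grey tip ending near side (273,213); in the top view the white part ends near (251,202).

Run:
```python
from h import *
t=snap('top','t1.png');s=snap('side','s1.png')
# average frames for less noise
ti=np.mean([t['img']]+[env.read_camera('top')['img'] for _ in range(5)],0).astype(np.uint8)
si=np.mean([s['img']]+[env.read_camera('side')['img'] for _ in range(5)],0).astype(np.uint8)
cv2.imwrite('pics/ta.png',ti);cv2.imwrite('pics/sa.png',si)
k=cv2.cvtColor(ti,cv2.COLOR_BGR2GRAY);ks=cv2.cvtColor(si,cv2.COLOR_BGR2GRAY)
def blob(g,m,x,y,w,h):
    mm=np.zeros_like(g);mm[y:y+h,x:x+w]=m[y:y+h,x:x+w]; n,_,st,ce=cv2.connectedComponentsWithStats(mm); i=1+np.argmax(st[1:,4]); return ce[i],st[i]
ce,st=blob(k,(k>100).astype(np.uint8),214,192,24,24); print('gear px',ce,st, ray(t,*ce,74))
ce2,st2=blob(ks,(ks>150).astype(np.uint8),234,240,34,38); print('gear side',ce2,st2,ray(s,*ce2,68))
# loupe handle
ce,st=blob(k,(k<60).astype(np.uint8),356,224,26,32)
mm=np.zeros_like(k);mm[224:256,356:382]=(k<60)[224:256,356:382]; y,x=np.nonzero(mm)
P=np.array([ray(t,a,b,18) for a,b in zip(x,y)])[:,:2];m=P.mean(0);_,_,V=np.linalg.svd(P-m);e=(P-m)@V[0];print('handle',m,V[0],np.degrees(np.arctan2(V[0][1],V[0][0])),e.min(),e.max(),len(P))
print('lens',ray(t,100*0+330+125/5,160+ (370-300+200)/5,12))
print('knob',ray(t,150.2,230.6,74))
for q in((108.4,237.6),(161.6,247),(166.6,218)):print('lamp',ray(t,*q,30))
y,x=np.nonzero(ks[350:366,215:232]>120);print(ks[350:384,212:236:1][::2,::2])
for pt,ps in(((251.3,202.4),(268,209.8)),((249.8,205.5),(273.2,213.3))):
    print('scriber',tri(t,pt,s,ps))
def cr(i,x,y,w,h,W,H): return cv2.resize(i[y:y+h,x:x+w],(W,H),interpolation=cv2.INTER_CUBIC)
o=np.hstack([np.vstack([cr(ti,236,180,40,30,400,300),cr(ti,135,215,40,30,400,300)]),np.vstack([cr(si,240,190,40,30,400,300),cr(si,205,345,40,30,400,300)])])
cv2.imwrite('pics/c3.png',cv2.convertScaleAbs(o,alpha=1.3,beta=10))
```

```text
gear px [225.56424581 203.51396648] [218 196  16  16 179] [615.95223283  97.89464231  74.        ]
gear side [250.04747774 256.12166172] [237 247  26  19 337] [620.26096754  93.95929503  68.        ]
handle [ 488.8739163  -399.93373412] [-0.88641952 -0.46288275] -152.42671677260998 -42.96321528927736 44.46919968086016 116
lens [ 580.69324737 -352.11681433   12.        ]
knob [524.18489601 354.4384044   74.        ]
lamp [499.48318976 511.93961823  30.        ]
lamp [466.48242066 325.45228154  30.        ]
lamp [567.56898343 308.76210987  30.        ]
[[204 198 155 150 152 151 147 171 200 204 204 204]
 [197 156 149 151 152 147 146 148 158 189 204 205]
 [149 149 151 150 147  87 158 126 141 148 184 204]
 [149 151 152 155 124 121 186  49 109 152 147 163]
 [150 150 151 169  76 168 118  31  94 150 151 147]
 [150 142 124  89  38  68  44  27  62 115 137 178]
 [131 104  95  44  39  43  35  22  54 100 109 156]
 [103  99  73  39  42  41  26  20  35  85 100 104]
 [100  83  38  40  43  32  23  21  36  55  98  98]
 [ 99  53  21  28  36  26  21  30  38  41  93  98]
 [ 97  40  18  20  22  24  22  37  41  37  92  99]
 [ 75  30  17  21  21  22  31  40  39  40  94  99]
 [ 68  41  17  20  23  24  38  41  41  74  99 100]
 [ 99  87  57  30  27  30  39  37  66  97 100  99]
 [100 100  99  84  69  55  66  85  96 100  98  94]
 [ 93 100 100 100  99  97  98  98 100  99  91 135]
 [110  84  99 100  99  99  99 100  95  96 116 169]]
scriber [617.95550778   7.02401862 147.87201377]
scriber [605.24783082  10.76385709 145.58493958]
```

View pics/c3.png

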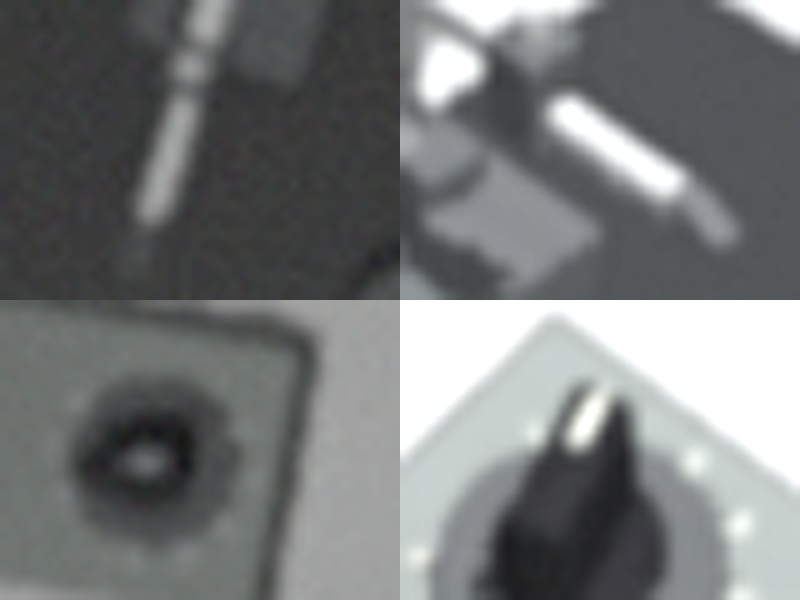

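c3 shows the scriber tip at top (248.4,206.5) and side (272.5,213.5). The knob's white mark runs from (222.2,358.5) to (224.8,353.8) in the side view, and the disc centre in the top view is about (150.2,230.8).

Run:
```python
from h import *
t=env.read_camera('top');s=env.read_camera('side')
print('tip',tri(t,(248.35,206.55),s,(272.55,213.55)),'whiteend',tri(t,(250.75,201.35),s,(267.6,207.9)))
a,b=ray(s,222.25,358.55,74),ray(s,224.85,353.85,74);print('mark',a,b,np.degrees(np.arctan2(*(b-a)[1::-1])))
print('knob disc top',ray(t,150.3,230.8,42),'mark top',ray(t,149.35,230.55,74))
# knob disc in side: ellipse centre approx
c=np.array([524,350,42.]);print(proj(s,c),proj(t,c))
print('gear side px of 616,97 z72', proj(s,[616,97,72]),proj(s,[618,95,72]))
st=env.state();x=st['eef_pos'];yaw=st['tcp_rot'][2];print(x,yaw,st['t'],st['joints'])
```

```text
tip [602.8557471   15.79656703 149.63973033] whiteend [619.97318854   7.95429    153.88440823]
mark [526.70996897 361.0966405   74.        ] [527.91115942 349.76406924  74.        ] -83.94955247908395
knob disc top [523.11551474 362.36236558  42.        ] mark top [524.35957284 357.33960995  74.        ]
[227.2363706  363.75233442] [153.85866253 230.53888988]
gear side px of 616,97 z72 [250.92870407 256.42085012] [250.62290489 255.57658114]
[ 154.53732759 -605.63001734  233.70649234] 0.24976850708053133 0.8 [-1.42660646e+00  4.90846614e-01  1.55886415e+00  4.54736737e-05
  1.09168538e+00 -1.05599594e-01]
```

```bash
cat >> h.py <<'E'
def to(x,y,z,yaw=None):
    s=env.state(); M=R.from_euler('xyz',s['tcp_rot']).as_matrix(); d=M.T@(np.array([x,y,z])-s['eef_pos'])
    cy=np.degrees(s['tcp_rot'][2]); print('d',np.round(d,1),'turn',None if yaw is None else round((cy-yaw+180)%360-180,1),'pos',np.round(s['eef_pos'],1),'yaw',round(cy,1),'rp',np.round(np.degrees(s['tcp_rot'][:2]),2),'j6',round(s['joints'][5],3),'F',np.round(s['ft_force'],1),'M',np.round(s['moment'],2),'op',round(s['opening']*95.1,1),'g',s['grip_force'],'t',round(s['t'],2))
E
python3 -m crank '[[0,0,-80,-7,95],[0,0,-120,-14,95],[403,-264,-186,-21,95],[403,-264,-186,-28,95],[403,-264,-186,-35,95],[403,-264,-186,-42,95],[403,-264,-186,-49,95],[403,-264,-186,-56,95],[403,-264,-186,-63,95],[403,-264,-186,-70,95]]'
python3 -c "
from h import *
to(480,100,420,275)"
```

```text
t: 1.63
eef_pos: [375.5, -363.3, 387.1]
tcp_rot: [3.141, 0.0, 1.477]
ft_force: [0.8, -1.5, -0.9]
opening: 0.998
grip_force: 0.0
d [471.   60.8 -33.1] turn 169.6 pos [ 375.5 -363.3  387.1] yaw 84.6 rp [1.7998e+02 3.0000e-02] j6 -0.802 F [ 0.8 -1.5 -0.9] M [-0.02 -0.08  0.01] op 94.9 g 0.0 t 1.63
```

```bash
python3 -m crank '[[471,61,-33,-7,95],[471,61,-33,-14,95],[471,61,-33,-21,95],[471,61,-33,-28,95],[471,61,-33,-35,95],[471,61,-33,-42,95],[471,61,-33,-49,95],[471,61,-33,-56,95],[471,61,-33,-63,95],[471,61,-33,-70,95]]'
python3 -c "
from h import *
to(525,361,420,275)"
```

```text
t: 2.47
eef_pos: [468.4, 42.0, 415.8]
tcp_rot: [3.141, 0.001, 2.699]
ft_force: [0.1, -0.5, 0.2]
opening: 0.997
grip_force: 0.0
d [ 85.4 312.6  -4.2] turn -120.3 pos [468.4  42.  415.8] yaw 154.7 rp [1.7999e+02 4.0000e-02] j6 -1.18 F [ 0.1 -0.5  0.2] M [ 0.01 -0.24  0.01] op 94.9 g 0.0 t 2.47
```

```bash
python3 -m crank '[[85,313,-4,-7,95],[85,313,-4,-14,95],[85,313,-4,-21,95],[85,313,-4,-28,95],[85,313,-4,-35,95],[85,313,-4,-42,95],[85,313,-4,-49,95],[85,313,-4,-56,95],[85,313,-4,-63,95],[85,313,-4,-70,95]]'
python3 -c "
from h import *
to(525,361,420,275)"
```

```text
t: 3.3
eef_pos: [527.5, 360.7, 418.1]
tcp_rot: [3.141, -0.001, -2.36]
ft_force: [0.5, -0.0, -0.0]
opening: 0.997
grip_force: 0.0
d [ 1.6  1.9 -1.9] turn -50.2 pos [527.5 360.7 418.1] yaw -135.2 rp [ 1.7998e+02 -8.0000e-02] j6 -1.856 F [ 0.5 -0.  -0. ] M [ 0.08 -0.07 -0.01] op 94.8 g 0.0 t 3.3
```

```bash
python3 -m crank '[[2,2,40,-7,60],[2,2,80,-14,60],[2,2,120,-21,60],[2,2,160,-28,60],[2,2,200,-35,60],[2,2,230,-42,60],[2,2,260,-45,60],[2,2,280,-45,60],[2,2,290,-45,60],[2,2,290,-45,60]]'
python3 -c "
from h import *
to(525,361,66,270)
snap('side','s2.png'); i=cv2.imread('pics/s2.png')[270:420,130:330]; cv2.imwrite('pics/s2c.png',cv2.resize(i,None,fx=4,fy=4,interpolation=cv2.INTER_CUBIC))"
```

```text
t: 4.13
eef_pos: [524.2, 358.3, 127.3]
tcp_rot: [3.139, -0.002, -1.583]
ft_force: [0.7, 0.6, 0.3]
opening: 0.631
grip_force: 0.0
d [-2.8 -0.9 61.3] turn -0.7 pos [524.2 358.3 127.3] yaw -90.7 rp [ 1.7983e+02 -1.0000e-01] j6 -2.633 F [0.7 0.6 0.3] M [ 0.12 -0.01 -0.03] op 60.0 g 0.0 t 4.13
```

View pics/s2c.png

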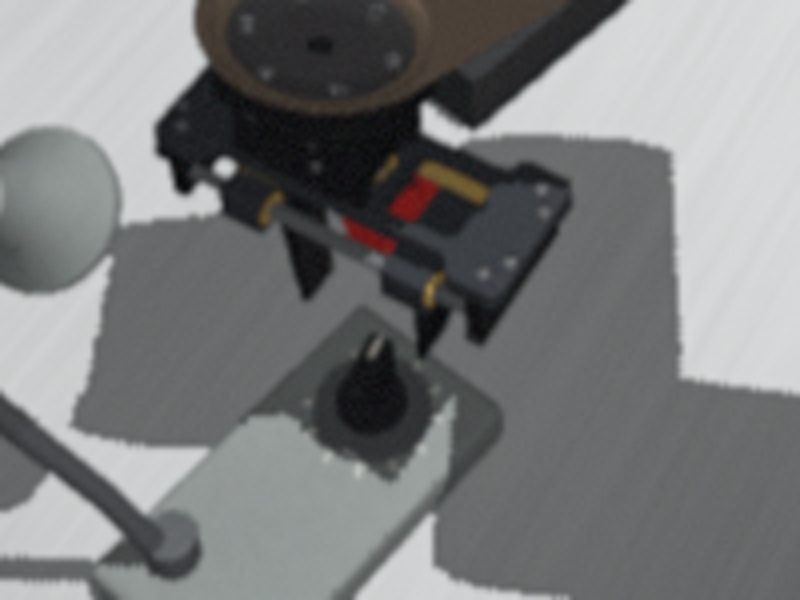

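The fingers straddle the knob (pointer near crop (375,345)) and are clear of the lamp head, so I'll descend, close and start turning.

```bash
python3 -m crank '[[-3,-1,20,0,60],[-3,-1,40,0,60],[-3,-1,60,0,60],[-3,-1,60,0,60],[-3,-1,60,0,40],[-3,-1,60,0,0],[-3,-1,60,0,0],[-3,-1,60,0,0],[-3,-1,60,0,0],[-3,-1,60,0,0]]'
python3 -c "
from h import *
to(525,361,66,270)"
```

```text
t: 5.02
eef_pos: [526.1, 361.8, 69.9]
tcp_rot: [-3.141, 0.0, -1.583]
ft_force: [0.2, 1.2, 0.8]
opening: 0.269
grip_force: 0.0
d [0.8 1.1 3.9] turn -0.7 pos [526.1 361.8  69.9] yaw -90.7 rp [-1.7996e+02  2.0000e-02] j6 -2.63 F [0.2 1.2 0.8] M [ 0.19 -0.08  0.04] op 25.5 g 0.0 t 5.02
```

```bash
python3 -m crank '[[0,0,3,0,0],[0,0,3,0,0],[0,0,3,0,0],[0,0,3,0,0],[0,0,3,0,0]]'
python3 -c "
from h import *
to(525,361,66,270)"
```

```text
t: 5.43
eef_pos: [525.7, 361.8, 66.1]
tcp_rot: [3.141, -0.0, -1.583]
ft_force: [-1.7, 2.7, -0.8]
opening: 0.141
grip_force: 29.9
d [0.8 0.7 0.1] turn -0.7 pos [525.7 361.8  66.1] yaw -90.7 rp [ 1.7997e+02 -1.0000e-02] j6 -2.63 F [-1.7  2.7 -0.8] M [0.39 0.24 0.04] op 13.4 g 29.926162362098694 t 5.43
```

```bash
python3 -m crank '[[0,0,0,6,0],[0,0,0,12,0],[0,0,0,18,0],[0,0,0,24,0],[0,0,0,30,0],[0,0,0,36,0],[0,0,0,42,0],[0,0,0,48,0],[0,0,0,54,0],[0,0,0,54,0]]'
python3 -c "
from h import *
to(525,361,66,270)"
```

```text
t: 6.27
eef_pos: [522.1, 361.0, 65.9]
tcp_rot: [3.14, -0.009, -2.53]
ft_force: [-18.3, -1.4, 8.8]
opening: 0.196
grip_force: 29.3
d [-2.4 -1.6 -0.2] turn -55.0 pos [522.1 361.   65.9] yaw -145.0 rp [179.91  -0.5 ] j6 -1.682 F [-18.3  -1.4   8.8] M [-0.1   3.16  0.31] op 18.6 g 29.26615834236145 t 6.27
```

```bash
python3 -m crank '[[0,0,0,0,40],[0,0,0,0,40],[0,0,0,0,60],[0,0,-20,0,60],[0,0,-50,0,60],[0,0,-60,0,60],[0,0,-60,0,60]]'
python3 -c "
from h import *
to(525,361,66,270)
snap('side','s3.png'); i=cv2.imread('pics/s3.png')[330:400,180:270]; cv2.imwrite('pics/s3c.png',cv2.resize(i,None,fx=8,fy=8,interpolation=cv2.INTER_CUBIC))"
```

```text
t: 6.85
eef_pos: [527.1, 362.2, 128.9]
tcp_rot: [-3.141, 0.005, -2.525]
ft_force: [0.3, -0.2, -0.4]
opening: 0.61
grip_force: 0.0
d [ 2.7  0.3 62.9] turn -54.7 pos [527.1 362.2 128.9] yaw -144.7 rp [-179.95    0.28] j6 -1.688 F [ 0.3 -0.2 -0.4] M [ 0.12 -0.15  0.02] op 58.0 g 0.0 t 6.85
```

View pics/s3c.png

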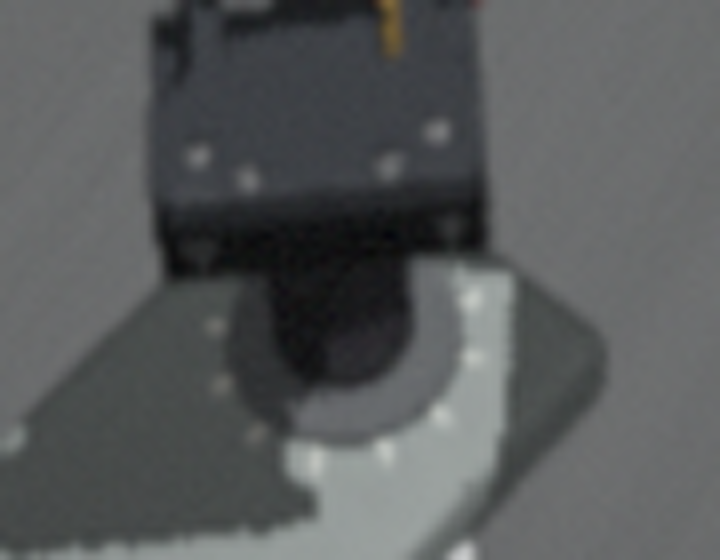

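```bash
python3 -m crank '[[0,0,-40,0,60],[0,0,-80,0,60],[0,0,-120,0,60],[0,0,-160,0,60],[60,0,-200,0,60],[100,0,-220,0,60],[130,0,-220,0,60],[130,0,-220,0,60]]'
python3 -c "
from h import *
to(525,361,66,270)
c=snap('side','s4.png'); si=np.mean([c['img']]+[env.read_camera('side')['img'] for _ in range(4)],0).astype(np.uint8)
f=lambda i:cv2.resize(i[345:390,200:250],None,fx=8,fy=8,interpolation=cv2.INTER_CUBIC)
cv2.imwrite('pics/s4c.png',np.hstack([f(cv2.imread('pics/sa.png')),f(si)]))
k=cv2.cvtColor(si,cv2.COLOR_BGR2GRAY);k0=cv2.cvtColor(cv2.imread('pics/sa.png'),cv2.COLOR_BGR2GRAY)
print(k[150:250,180:300].mean(),k0[150:250,180:300].mean())
"
```

```text
t: 7.57
eef_pos: [417.2, 284.9, 346.6]
tcp_rot: [-3.141, -0.0, -2.525]
ft_force: [0.2, 1.0, 0.5]
opening: 0.629
grip_force: 0.0
d [-1.320e+02 -2.000e-01  2.806e+02] turn -54.7 pos [417.2 284.9 346.6] yaw -144.7 rp [-1.7999e+02 -1.0000e-02] j6 -1.719 F [0.2 1.  0.5] M [ 0.1  -0.18  0.02] op 59.8 g 0.0 t 7.57
119.93216666666666 134.4105
```

View pics/s4c.png

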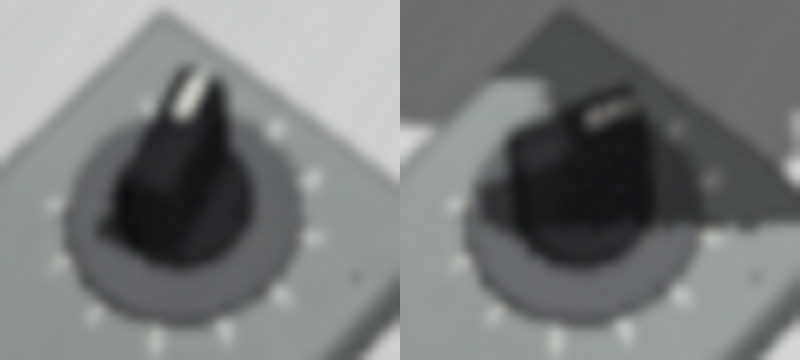

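s4c shows the knob's mark turned clockwise to about -114°, so it had slipped in the pads. The dial dots leave a gap at the upper left, so the end stop should be much further round. I'll fit the knob axis from the dots.

```bash
python3 -c "
from h import *
s=env.read_camera('side')
D=np.array([(52,205),(60,262),(95,315),(157,335),(225,330),(282,295),(315,237),(312,178),(275,128),(150,105)])/8+[200-.44,345-.44]
P=np.array([ray(s,*d,30.5)[:2] for d in D])
A=np.c_[2*P,np.ones(len(P))];x=np.linalg.lstsq(A,(P**2).sum(1),rcond=None)[0];c=x[:2];r=np.sqrt(x[2]+c@c);print(c,r,np.linalg.norm(P-c,axis=1)-r)
print(np.degrees(np.arctan2(*(P-c).T[::-1])))
a,b=[ray(s,200+u/8-.44,345+v/8-.44,74) for u,v in((185,125),(632-400,103))];
for m in (((180,118),(203,75)),((588-400,127),(633-400,103))):
  q=[ray(s,200+u/8-.44,345+v/8-.44,74)[:2] for u,v in m];print(q,np.degrees(np.arctan2(*(q[1]-q[0])[::-1])))
to(c[0],c[1],130,-116)
"
```

```text
[526.9641305  363.58044034] 33.244061345722926 [ 0.32570091 -0.63108465  0.52225886 -0.49902147  0.07346098  0.20858009
  0.18071852 -0.04303096 -0.3727068   0.21564807]
[  23.59218924   51.7681389    82.1134108   110.7475511   139.82603356
  168.32727348 -161.29852167 -132.48815477 -101.8102624   -42.12167104]
[array([526.1244289 , 362.69631164]), array([527.66204544, 349.84554606])] -83.17689759931989
[array([523.07872442, 363.85675356]), array([517.03614079, 352.94552289])] -118.97745926216797
d [-131.5    1.   214.8] turn -28.7 pos [420.5 286.9 345. ] yaw -144.7 rp [ 1.7999e+02 -9.0000e-02] j6 -1.718 F [-0.3 -0.2  0.2] M [ 0.14 -0.11 -0.04] op 60.0 g 0.0 t 7.87
```

```bash
python3 -m crank '[[-40,1,20,-5,60],[-80,1,60,-10,60],[-132,1,100,-15,60],[-132,1,140,-17,60],[-132,1,180,-17,60],[-132,1,215,-17,60],[-132,1,250,-17,60],[-132,1,278,-17,60],[-132,1,278,-17,60],[-132,1,278,-17,60]]'
python3 -c "
from h import *
to(526.5,363,66,-128)"
```

```text
t: 8.7
eef_pos: [526.3, 363.4, 65.6]
tcp_rot: [3.139, -0.005, -2.229]
ft_force: [-0.2, 0.2, 1.2]
opening: 0.632
grip_force: 0.0
d [ 0.3 -0.4 -0.4] turn 0.3 pos [526.3 363.4  65.6] yaw -127.7 rp [179.87  -0.3 ] j6 -1.983 F [-0.2  0.2  1.2] M [ 0.16 -0.11 -0.  ] op 60.1 g 0.0 t 8.7
```

```bash
python3 -m crank '[[0,0,0,0,0],[0,0,0,0,0],[0,0,0,0,0],[0,0,0,0,0],[0,0,0,0,0],[0,0,0,0,0],[0,0,0,0,0],[0,0,0,0,0],[0,0,0,0,0]]'
python3 -c "
from h import *
to(526.5,363,66,-128)"
python3 -m crank '[[0,0,0,3,0],[0,0,0,6,0],[0,0,0,9,0],[0,0,0,12,0],[0,0,0,15,0],[0,0,0,15,0]]'
python3 -c "
from h import *
to(526.5,363,66,-128)"
```

```text
t: 9.45
eef_pos: [525.5, 364.8, 68.7]
tcp_rot: [3.139, -0.0, -2.229]
ft_force: [-9.5, 7.6, 6.5]
opening: 0.148
grip_force: 30.0
d [ 0.8 -1.9  2.7] turn 0.3 pos [525.5 364.8  68.7] yaw -127.7 rp [ 1.7986e+02 -3.0000e-02] j6 -1.983 F [-9.5  7.6  6.5] M [ 1.52  1.7  -0.05] op 14.1 g 29.99643713235855 t 9.45
t: 9.95
eef_pos: [524.7, 363.8, 68.7]
tcp_rot: [3.141, -0.004, -2.491]
ft_force: [-12.4, 0.3, 9.7]
opening: 0.192
grip_force: 36.8
d [-1.  -1.8  2.6] turn -14.7 pos [524.7 363.8  68.7] yaw -142.7 rp [179.94  -0.24] j6 -1.719 F [-12.4   0.3   9.7] M [0.36 2.1  1.13] op 18.2 g 36.84051610529423 t 9.95
```

```bash
python3 -m crank '[[0,0,0,-5,0],[0,0,0,-10,0],[0,0,0,-15,0],[0,0,0,-20,0],[0,0,0,-25,0],[0,0,0,-30,0],[0,0,0,-35,0],[0,0,0,-35,0]]'
python3 -c "
from h import *
to(526.5,363,66,-128)"
python3 -m crank '[[0,0,0,0,30],[0,0,0,0,30],[0,0,0,0,40],[0,0,-3,0,40],[0,0,-3,0,40],[0,0,-3,0,0],[0,0,-3,0,0],[0,0,-3,0,0],[0,0,-3,0,0],[0,0,-3,0,0]]'
python3 -c "
from h import *
to(526.5,363,66,-128)"
python3 -m crank '[[0,0,0,3,0],[0,0,0,6,0],[0,0,0,9,0],[0,0,0,12,0],[0,0,0,15,0],[0,0,0,15,0]]'
python3 -c "
from h import *
to(526.5,363,66,-128)"
```

```text
t: 10.62
eef_pos: [525.6, 364.6, 68.7]
tcp_rot: [3.139, 0.0, -1.874]
ft_force: [-8.3, 5.7, 6.0]
opening: 0.145
grip_force: 29.9
d [ 1.3 -1.4  2.7] turn 20.6 pos [525.6 364.6  68.7] yaw -107.4 rp [179.88   0.  ] j6 -2.337 F [-8.3  5.7  6. ] M [1.36 1.62 0.03] op 13.8 g 29.92193877696991 t 10.62
t: 11.45
eef_pos: [525.4, 364.1, 71.2]
tcp_rot: [3.138, -0.001, -1.88]
ft_force: [-1.7, 2.7, 2.2]
opening: 0.144
grip_force: 30.0
d [ 0.7 -1.4  5.2] turn 20.3 pos [525.4 364.1  71.2] yaw -107.7 rp [ 1.7982e+02 -5.0000e-02] j6 -2.332 F [-1.7  2.7  2.2] M [ 0.55  0.23 -0.  ] op 13.7 g 29.987694025039673 t 11.45
t: 11.95
eef_pos: [525.1, 364.2, 71.2]
tcp_rot: [3.139, -0.002, -2.145]
ft_force: [-8.7, 4.2, 4.0]
opening: 0.145
grip_force: 30.0
d [ 0.3 -1.8  5.2] turn 5.1 pos [525.1 364.2  71.2] yaw -122.9 rp [ 1.7985e+02 -1.1000e-01] j6 -2.067 F [-8.7  4.2  4. ] M [ 1.01  1.59 -0.04] op 13.8 g 29.99215453863144 t 11.95
```

```bash
for i in 1; do python3 -m crank '[[0,0,0,2,0],[0,0,0,4,0],[0,0,0,5,0],[0,0,0,5,0]]'; python3 -c "
from h import *
to(526.5,363,66,-128)"; python3 -m crank '[[0,0,0,2,0],[0,0,0,4,0],[0,0,0,5,0],[0,0,0,5,0]]'; python3 -c "
from h import *
to(526.5,363,66,-128)"; python3 -m crank '[[0,0,0,2,0],[0,0,0,4,0],[0,0,0,5,0],[0,0,0,5,0]]'; python3 -c "
from h import *
to(526.5,363,66,-128)"; done | grep ^d
```

```text
d [ 0.1 -1.9  5.2] turn 0.2 pos [525.1 364.3  71.2] yaw -127.8 rp [ 1.7985e+02 -1.2000e-01] j6 -1.982 F [-9.7  4.7  5.1] M [ 1.1   1.68 -0.08] op 13.8 g 29.99190777540207 t 12.28
d [-0.2 -1.9  5.2] turn -4.6 pos [525.  364.2  71.2] yaw -132.6 rp [ 1.799e+02 -1.600e-01] j6 -1.895 F [-10.5   3.8   5.1] M [0.98 1.73 0.88] op 14.6 g 31.784113012254238 t 12.62
d [-0.9 -1.8  5.2] turn -9.6 pos [524.6 363.7  71.2] yaw -137.6 rp [179.91  -0.25] j6 -1.808 F [-11.5   0.5   5.5] M [0.46 1.97 0.9 ] op 16.1 g 33.054813807830215 t 12.95
```

```bash
python3 -m crank '[[0,0,0,-5,0],[0,0,0,-7,0],[0,0,0,-7,0]]'|head -1; python3 -c "
from h import *
to(526.5,363,66,-128)
c=snap('top','t5.png')['img'].astype(int);s=snap('side','s5.png')['img'].astype(int)
t0=cv2.imread('pics/ta.png').astype(int);s0=cv2.imread('pics/sa.png').astype(int);s2=cv2.imread('pics/s2.png').astype(int)
for n,(x,y,w,h) in dict(gear=(220,198,12,12),red=(182,206,12,12),plate=(230,160,15,15),bench=(190,150,15,30),bench2=(340,290,40,20),far=(440,200,15,40)).items(): print(n,t0[y:y+h,x:x+w].mean((0,1)).round(),c[y:y+h,x:x+w].mean((0,1)).round())
for n,(x,y,w,h) in dict(head=(125,300,40,45),gear=(240,250,20,20),plate=(270,240,20,10),bench=(300,290,20,20),far=(290,180,30,20)).items(): print(n,s0[y:y+h,x:x+w].mean((0,1)).round(),s2[y:y+h,x:x+w].mean((0,1)).round(),s[y:y+h,x:x+w].mean((0,1)).round())
f=lambda i:cv2.resize(i[130:280,40:240].astype(np.uint8),None,fx=2,fy=2)
g=lambda i:cv2.resize(i[270:420,80:280].astype(np.uint8),None,fx=2,fy=2)
cv2.imwrite('pics/cmp.png',np.vstack([np.hstack([f(t0),f(c)]),np.hstack([g(s0),g(s)])]))
"
```

```text
t: 13.2
d [-0.2 -2.   5.2] turn -2.5 pos [524.9 364.1  71.2] yaw -130.5 rp [ 1.7986e+02 -1.7000e-01] j6 -1.933 F [-10.4   3.    4.5] M [0.85 1.9  0.28] op 14.1 g 29.543265402317047 t 13.2
gear [109. 109. 108.] [110. 110. 109.]
red [ 24.  26. 114.] [19. 20. 81.]
plate [36. 36. 35.] [37. 36. 36.]
bench [114. 114. 114.] [115. 115. 115.]
bench2 [70. 70. 70.] [116. 116. 116.]
far [116. 116. 115.] [117. 117. 116.]
head [144. 145. 140.] [143. 144. 140.] [149. 150. 146.]
gear [160. 160. 158.] [56. 64. 74.] [66. 76. 88.]
plate [61. 59. 58.] [56. 65. 75.] [49. 56. 65.]
bench [208. 208. 206.] [216. 216. 214.] [216. 216. 214.]
far [203. 202. 200.] [60. 68. 77.] [63. 72. 83.]
```

View pics/cmp.png

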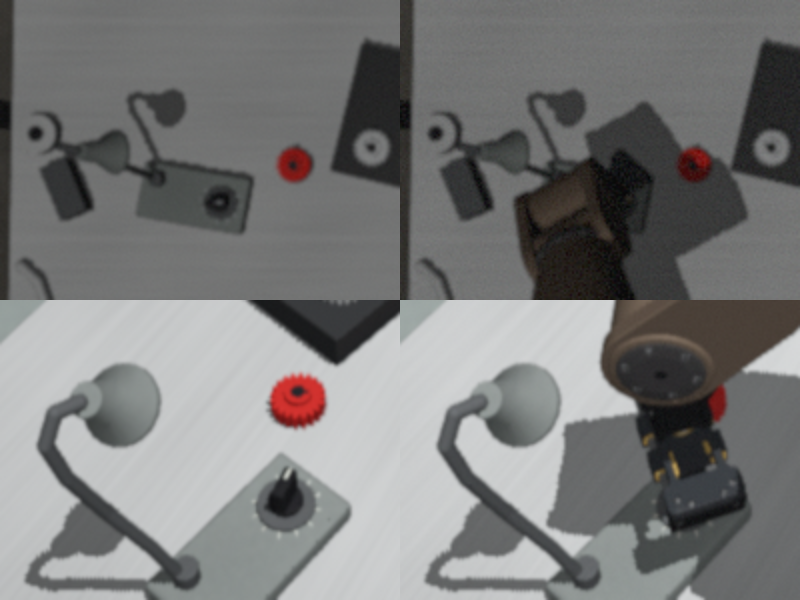

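Rendered light gives no clue, and the hard stop at about -130° disagrees with the dial dots. I'll regrip half a turn round and probe both ways to tell a true end stop from a jam.

```bash
python3 -m crank '[[0,0,0,0,30],[0,0,0,0,40],[0,0,0,0,60],[0,0,-35,0,60],[0,0,-60,7,60],[0,0,-60,14,60],[0,0,-60,21,60],[0,0,-60,28,60],[0,0,-60,35,60],[0,0,-60,42,60]]' >/dev/null
python3 -m crank '[[0,0,0,7,60],[0,0,0,14,60],[0,0,0,21,60],[0,0,0,28,60],[0,0,0,35,60],[0,0,0,42,60],[0,0,0,49,60],[0,0,0,56,60],[0,0,0,63,60],[0,0,0,70,60]]'>/dev/null
python3 -m crank '[[0,0,0,7,60],[0,0,0,14,60],[0,0,0,21,60],[0,0,0,28,60],[0,0,0,35,60],[0,0,0,42,60],[0,0,0,49,60],[0,0,0,56,60],[0,0,0,63,60],[0,0,0,68,60]]'>/dev/null
python3 -c "
from h import *
to(524.5,365,67,50)
"
```

```text
d [-0.7 -3.  64.2] turn -1.1 pos [527.2 363.5 131.2] yaw 48.9 rp [ 1.7998e+02 -1.0000e-02] j6 1.218 F [-0.1  0.5  0.2] M [-0.05  0.    0.  ] op 60.3 g 0.0 t 15.8
```

```bash
python3 -m crank '[[-1,-3,35,-1,60],[-1,-3,62,-1,50],[-1,-3,62,-1,0],[-1,-3,62,-1,0],[-1,-3,62,-1,0],[-1,-3,62,-1,0],[-1,-3,62,-1,0],[-1,-3,62,-1,0],[-1,-3,62,-1,0],[-1,-3,62,-1,0]]' >/dev/null
python3 -c "
from h import *
to(524.5,365,67,50)
"
python3 -m crank '[[0,0,0,3,0],[0,0,0,6,0],[0,0,0,9,0],[0,0,0,9,0]]'>/dev/null
python3 -c "
from h import *
to(524.5,365,67,50)
"
python3 -m crank '[[0,0,0,-7,0],[0,0,0,-14,0],[0,0,0,-21,0],[0,0,0,-28,0],[0,0,0,-35,0],[0,0,0,-42,0],[0,0,0,-49,0],[0,0,0,-54,0],[0,0,0,-59,0],[0,0,0,-59,0]]'>/dev/null
python3 -c "
from h import *
to(524.5,365,67,50)
"
```

```text
d [-0.  -0.5  3.3] turn 0.4 pos [524.9 364.7  70.3] yaw 50.4 rp [ 1.799e+02 -9.000e-02] j6 1.197 F [ 2.7 -4.2  4.9] M [-0.79 -0.59  0.45] op 14.1 g 29.937635958194733 t 16.63
d [-0.8 -0.4  3.3] turn -8.7 pos [525.3 365.2  70.3] yaw 41.3 rp [179.9   -0.19] j6 1.356 F [ 5.8 -0.4  4.7] M [-0.21 -0.99  0.99] op 16.1 g 34.316669907420874 t 16.97
d [ 0.7 -1.1  3.3] turn 50.7 pos [525.7 364.5  70.3] yaw 100.7 rp [1.798e+02 1.000e-02] j6 0.318 F [ 7.7 -5.1  5.3] M [-1.14 -1.53  0.08] op 13.8 g 29.861577451229095 t 17.8
```

```bash
python3 -m crank '[[0,0,0,-7,0],[0,0,0,-14,0],[0,0,0,-21,0],[0,0,0,-28,0],[0,0,0,-35,0],[0,0,0,-42,0],[0,0,0,-49,0],[0,0,0,-56,0],[0,0,0,-63,0],[0,0,0,-63,0]]'>/dev/null
python3 -c "
from h import *
to(524.5,365,67,50)
"
```

```text
d [ 1.8 -0.7  3.3] turn 113.8 pos [526.4 365.2  70.3] yaw 163.8 rp [179.8    0.26] j6 -0.784 F [10.6 -2.5  1.6] M [-0.27 -2.09  0.02] op 13.9 g 29.856063723564148 t 18.63
```

The knob turned counter-clockwise freely through the dot gap, so the dots don't mark the stops and -130° is the real clockwise end stop. I'll turn back against it.

```bash
python3 -m crank '[[0,0,0,7,0],[0,0,0,14,0],[0,0,0,21,0],[0,0,0,28,0],[0,0,0,35,0],[0,0,0,42,0],[0,0,0,49,0],[0,0,0,56,0],[0,0,0,63,0],[0,0,0,70,0]]'>/dev/null
python3 -m crank '[[0,0,0,7,0],[0,0,0,14,0],[0,0,0,21,0],[0,0,0,28,0],[0,0,0,35,0],[0,0,0,42,0],[0,0,0,46,0],[0,0,0,50,0],[0,0,0,53,0],[0,0,0,53,0]]'>/dev/null
python3 -c "
from h import *
to(524.5,365,67,49)
"
```

```text
d [-0.7 -0.3  3.3] turn -8.7 pos [525.3 365.2  70.3] yaw 40.3 rp [179.9   -0.18] j6 1.373 F [ 5.6 -0.3  4.7] M [-0.24 -1.04  1.13] op 17.0 g 36.38655776157975 t 20.3
```

```bash
python3 -m crank '[[0,0,0,-3,0],[0,0,0,-6,0],[0,0,0,-6,30],[0,0,0,-6,40],[0,0,0,-6,60],[0,0,0,-6,60],[0,0,-40,-6,60],[0,0,-80,-6,60],[0,0,-120,-6,60],[0,0,-160,-6,60]]'>/dev/null
python3 -m crank '[[0,0,-40,0,60],[0,0,-80,0,60],[0,0,-120,0,60],[0,0,-160,0,60],[0,0,-190,0,60],[0,0,-190,0,60]]' >/dev/null
python3 -c "
from h import *
to(490,60,420,28)
ks=cv2.cvtColor(np.mean([env.read_camera('side')['img'] for _ in range(3)],0).astype(np.uint8),cv2.COLOR_BGR2GRAY)
print(ks[352:366,216:236])
"
```

```text
d [-244.5  186.1    4.3] turn 18.3 pos [524.3 365.4 426.1] yaw 46.3 rp [179.85  -0.52] j6 1.268 F [0.9 0.  0.2] M [ 0.   -0.03 -0.02] op 59.9 g 0.0 t 21.63
[[148 153 151 154 149 145 143 144 142 143 140 136 125 108 102 107 108 109
  108 109]
 [158 158 157 158 159 157 157 158 156 158 157 156 150 133 122 113 108 108
  110 109]
 [158 158 158 158 159 159 160 159 158 159 159 155 154 151 144 130 118 111
  108 110]
 [159 158 158 158 159 160 159 158 155 153 146 130 132 149 154 148 136 121
  114 109]
 [159 161 161 160 159 157 155 147 129 121 111 105 113 139 156 158 151 140
  126 116]
 [160 166 173 160 150 138 124 111 104 114 137 143 144 145 154 159 159 155
  145 131]
 [156 166 177 143 114  94  86 114 149 168 190 171 151 129 134 155 160 159
  156 149]
 [132 134 138  98  66  55  87 147 178 172 168 137 112  86 106 147 156 162
  167 163]
 [ 86  80  75  54  41  44  75 125 146 126 100  74  60  52  76 121 145 169
  187 176]
 [ 49  47  42  43  42  43  52  73  80  65  47  40  38  35  57  95 130 167
  190 176]
 [ 43  45  45  47  45  45  45  45  44  40  37  34  33  31  50  86 114 143
  163 161]
 [ 45  47  48  47  46  46  41  36  34  33  29  30  28  28  46  81 105 116
  129 143]
 [ 50  48  48  45  41  38  33  28  30  27  28  25  26  26  42  77 102 106
  110 124]
 [ 45  41  39  34  33  30  28  27  28  28  27  27  26  26  42  77 103 108
  105 114]]
```

```bash
python3 -m crank '[[-245,186,4,3,60],[-245,186,4,6,60],[-245,186,4,10,60],[-245,186,4,14,60],[-245,186,4,18,60],[-245,186,4,18,60],[-245,186,4,18,60],[-245,186,4,18,60],[-245,186,4,18,60],[-245,186,4,18,60]]' >/dev/null
python3 -c "
from h import *
to(505,-360,300,27.6)
"
```

```text
d [-183.4  376.7  113.9] turn 0.6 pos [489.   58.7 414. ] yaw 28.2 rp [-1.7993e+02  1.1000e-01] j6 1.064 F [-0.5  0.4  0.1] M [ 0.01 -0.07  0.01] op 60.1 g 0.0 t 22.62
```

```bash
python3 -m crank '[[-183,377,114,1,60],[-183,377,114,1,60],[-183,377,114,1,60],[-183,377,114,1,60],[-183,377,114,1,60],[-183,377,114,1,60],[-183,377,114,1,60],[-183,377,114,1,60],[-183,377,114,1,60],[-183,377,114,1,60]]' >/dev/null
python3 -c "
from h import *
to(515,-386,100,27.6)
t=env.read_camera('top');k=cv2.cvtColor(t['img'],cv2.COLOR_BGR2GRAY);s=env.read_camera('side');ks=cv2.cvtColor(s['img'],cv2.COLOR_BGR2GRAY)
# side handle check
x0,y0=352,170
m=ks[y0:y0+18,x0:x0+40]<70;y,x=np.nonzero(m);P=np.array([ray(s,a+x0,b+y0,14) for a,b in zip(x,y)])[:,:2];mm=P.mean(0);_,_,V=np.linalg.svd(P-mm);e=(P-mm)@V[0];print(mm,np.degrees(np.arctan2(V[0][1],V[0][0])),e.min(),e.max(),len(P))
"
```

```text
d [-12.4  42.3 204.1] turn -0.2 pos [ 506.8 -343.   304.2] yaw 27.4 rp [-1.799e+02  3.000e-02] j6 0.39 F [ 0.7  0.6 -0.1] M [-0.04 -0.09  0.  ] op 60.3 g 0.0 t 23.45
[ 489.78663842 -395.74239288] -151.56147326046298 -44.3924377557526 44.92456340069405 151
```

```bash
python3 -m crank '[[-11,40,40,0,60],[-11,40,80,0,60],[-11,40,120,0,60],[-11,40,160,0,60],[-11,40,200,0,60],[-11,40,230,0,60],[-11,40,250,0,60],[-11,40,265,0,60],[-11,40,270,0,60],[-11,40,270,0,60]]' >/dev/null
python3 -c "
from h import *
to(516,-384,22,28)
"
```

```text
d [-0.5  2.9 12.3] turn -0.6 pos [ 515.1 -381.2   34.3] yaw 27.4 rp [-1.7983e+02  6.0000e-02] j6 0.352 F [-0.5 -0.6  0.4] M [-0.01  0.02 -0.01] op 59.7 g 0.0 t 24.38
```

```bash
python3 -m crank '[[0,3,5,-1,60],[0,3,9,-1,40],[0,3,9,-1,30],[0,3,9,-1,0],[0,3,9,-1,0],[0,3,9,-1,0],[0,3,9,-1,0],[0,3,9,-1,0],[0,3,9,-1,0],[0,3,9,-1,0]]' >/dev/null
python3 -c "
from h import *
to(516,-384,22,28)
"
```

```text
d [ 0.6 -1.9  5.3] turn 0.3 pos [ 516.4 -386.    27.3] yaw 28.3 rp [ 1.7995e+02 -1.0000e-02] j6 0.333 F [-0.2  0.1  3.4] M [-0.23 -0.06  0.06] op 19.6 g 29.836112558841705 t 25.22
```

```bash
python3 -m crank '[[0,0,-5,0,0],[0,0,-15,0,0],[0,0,-30,0,0],[0,0,-60,0,0],[0,0,-100,0,0],[0,0,-140,0,0],[0,0,-170,0,0],[0,0,-190,0,0],[0,0,-200,0,0],[0,0,-200,0,0]]' >/dev/null
python3 -c "
from h import *
to(460,-100,320,10)
c=snap('side','s6.png');i=c['img'];cv2.imwrite('pics/s6c.png',cv2.resize(i[100:300,300:500],None,fx=3,fy=3,interpolation=cv2.INTER_CUBIC))
"
```

```text
d [  85.9 -278.2  -91.3] turn 18.3 pos [ 516.5 -385.9  229.5] yaw 28.3 rp [ 1.798e+02 -7.000e-02] j6 0.333 F [-0.3  0.8 -2.1] M [-0.07  0.06  0.01] op 20.1 g 29.829727113246918 t 26.05
```

View pics/s6c.png

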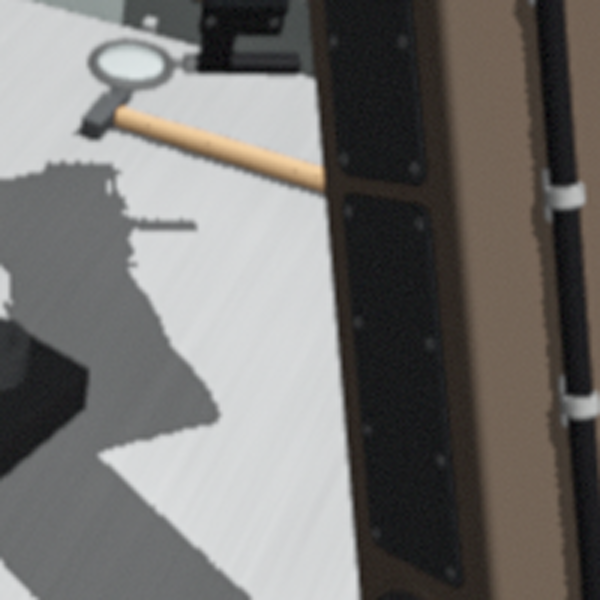

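```bash
python3 -m crank '[[20,-40,-30,2,0],[43,-90,-60,4,0],[60,-120,-91,6,0],[70,-160,-91,8,0],[86,-200,-91,11,0],[86,-240,-91,14,0],[86,-278,-91,17,0],[86,-278,-91,18,0],[86,-278,-91,18,0]]' >/dev/null
python3 -c "
from h import *
s=env.read_camera('side')
print(ray(s,300+131/3-.3,100+62.5/3-.3,0) if 0 else 'x')
to(500,85,300,9)
t=env.state()
"
```

```text
x
d [  73.6 -172.7   17. ] turn 1.5 pos [459.  -98.2 316.9] yaw 10.5 rp [-1.7994e+02  1.1000e-01] j6 1.036 F [-0.   0.3 -1.3] M [-0.05  0.04  0.02] op 19.9 g 29.830027520656586 t 26.9
```

```bash
python3 -m crank '[[15,-40,5,0,0],[30,-80,10,0,0],[45,-120,17,1,0],[60,-150,17,1,0],[74,-173,17,1,0],[95,-180,40,1,0],[110,-181,70,1,0],[117,-181,95,1,0],[117,-181,110,1,0],[117,-181,110,1,0]]' >/dev/null
python3 -c "
from h import *
to(543,85,171,9)
t=env.read_camera('top');s=env.read_camera('side')
cv2.imwrite('pics/t7.png',t['img']);cv2.imwrite('pics/s7.png',s['img'])
st=env.state();y=st['tcp_rot'][2];L=st['eef_pos']+75*np.array([np.cos(y),np.sin(y),0])-[0,0,21]
print('lens exp',L,proj(t,L),proj(s,L),'gear px now',proj(s,[617,96.5,72]))
f=lambda i,x,y,w,h,W,H:cv2.resize(i[y:y+h,x:x+w],(W,H),interpolation=cv2.INTER_CUBIC)
cv2.imwrite('pics/c7.png',cv2.convertScaleAbs(np.hstack([f(s['img'],220,160,67,100,400,600),f(t['img'],200,160,67,100,400,600)]),alpha=1.2,beta=10))
"
```

```text
d [-0.9 13.1 32. ] turn 0.3 pos [542.   98.1 203. ] yaw 9.3 rp [-179.97    0.46] j6 1.468 F [ 0.7  0.1 -1.2] M [0.01 0.02 0.02] op 19.6 g 29.82975125312805 t 27.73
lens exp [617.00945659 110.33289762 185.90721963] [217.94957708 201.68703773] [246.5975878  224.39527533] gear px now [250.66858751 256.1341324 ]
```

```bash
python3 -m crank '[[-1,7,0,0,0],[-1,13,10,0,0],[-1,13,20,0,0],[-1,13,20,0,0],[-1,13,20,0,0],[-1,13,20,0,0]]' >/dev/null
python3 -c "
from h import *
t=env.read_camera('top');s=env.read_camera('side')
cv2.imwrite('pics/t8.png',t['img']);cv2.imwrite('pics/s8.png',s['img'])
e=np.array([582.5,-350.3,208.5]);print('s6 lens expected px',proj(s,e),'seen 343.5 121.0; ray',ray(s,343.5,121.0,208.5))
to(543,85,171,9)
st=env.state();y=st['tcp_rot'][2];L=st['eef_pos']+75*np.array([np.cos(y),np.sin(y),0])-[0,0,21]
print('lens',L,proj(t,L),proj(s,L))
for nm,c,o in(('side',s,'pics/sa.png'),('top',t,'pics/ta.png')):
  d=np.abs(c['img'].astype(int)-cv2.imread(o).astype(int)).max(2); u,v=proj(c,L).astype(int); print(nm,u,v)
  x0,y0=u-22,v-20
  for r in d[y0:y0+40:1,x0:x0+44]: print(''.join('#' if q>40 else '+' if q>20 else '.' for q in r))
"
```

```text
s6 lens expected px [343.30580086 121.53487733] seen 343.5 121.0; ray [ 583.09111664 -353.09743061  208.5       ]
d [-1.2  0.8 17.3] turn 0.3 pos [544.   86.  188.3] yaw 9.3 rp [ 1.7999e+02 -3.0000e-02] j6 1.445 F [ 0.   0.7 -0.5] M [ 0.02 -0.   -0.01] op 19.7 g 29.82987731695175 t 28.43
lens [618.03385181  98.15913812 167.26444059] [222.42854302 201.63020405] [249.16791543 227.06381679]
side 249 227
..................................#########+
..................................+########+
....................................+######+
............................++........++++##
...........................++++...........+#
...........................+#++............+
..........................+#++.............+
...................++....+++#+..............
..............++#####++..+#+++..............
.............+##########+.#++.....++........
..............+##########.#++....+##........
..............+##########+++++....++........
.............+###########++++++++...........
.......+++.++############.#++++++++++.......
......+##################.###++++++++++++...
......+##############
[... 2215 characters left out ...]
......++....+##++++.+++.+
............+.+##.............+###+++++..++.
.........+....++#+...........+####++.+.+++..
...............+++..+++++++++#####++.+..++..
+.++.....+.........+##############..+.++++..
######+++++++.....++#############+...+++.+.+
######+..+.++.++...#+###########+......+.++.
######++........+.+.+++#######+....+.+++++++
######.................++++++.++.......+++..
######+...............................+.++.+
#######+++........................+....++.+.
##########+++.......+...................+.+.
##############++++......................+++.
##################++.+.................+++..
######################+++.............+++++.
###########################+++..........+.+.
```

```bash
python3 -m crank '[[-1,1,6,0,0],[-1,1,12,0,0],[-1,1,17.5,0,0],[-1,1,17.5,0,0],[-1,1,17.5,0,0],[-1,1,17.5,0,0],[-1,1,17.5,0,0]]' >/dev/null
python3 -c "
from h import *
to(543,84.5,170.5,9)
t=env.read_camera('top');s=env.read_camera('side')
st=env.state();y=st['tcp_rot'][2];L=st['eef_pos']+75*np.array([np.cos(y),np.sin(y),0])-[0,0,21];print('lens',L)
# rim in side view: expected outer ellipses vs diff bottom edge
d=np.abs(s['img'].astype(int)-cv2.imread('pics/sa.png').astype(int)).max(2)
a=np.linspace(0,2*np.pi,200);
for z in(-6,6):
  q=np.array([proj(s,L+[40*np.cos(b),40*np.sin(b),z]) for b in a]);print('rim exp',z,q.min(0),q.max(0))
k=cv2.cvtColor(s['img'],cv2.COLOR_BGR2GRAY);x0,y0=224,208
for r in k[y0:y0+46:1,x0:x0+50:2]: print(' '.join('%3d'%q for q in r))
"
```

```text
d [-0.2  0.2  0.1] turn 0.3 pos [543.2  84.7 170.6] yaw 9.3 rp [ 1.7999e+02 -2.0000e-02] j6 1.443 F [ 0.2 -1.  -0.7] M [0.04 0.04 0.01] op 19.7 g 29.82976645231247 t 29.02
lens [617.15136491  96.87768786 149.60102396]
rim exp -6 [232.27229572 222.37462787] [267.66523532 247.13882144]
rim exp 6 [232.05562785 218.56773874] [267.69049526 243.30380424]
128  63  49  51  68 101  91  61  53  81  77  69 100 112 106  80  65  61  76 103  60  14  15  21  16
 83  52  50  48  72 104 104  89  53  67  70  82 108 113 112 103  73  63  65  74  31  17  20  22  15
 68  63  50  47  61  96 108  96  47  69  86 100 111 109 112 112  95  67  64  56  24  19  20  18  21
 72  89  66  63  49  75 101  84  49  81 105 112 110 110 109 113 108  85  65  43  27  26  21  22  15
 65  94  99  94  62  55  84  71  50  77 110 113 112 110 110 111 112 103  67  38  29  31  29  26  25
 51  77 107 112  91  53  65  65  54  63  91 110 111 110 109 111 112 105  69  37  31  36  30  27  32
 50  59  92 112 108  72  69  81  64  54  64  85 107 113 110 110 106  88  67  51  36  50  38  34  30
 50  51  68 101 114 101  91 102  71  54  54  58  
[... 3150 characters left out ...]

 29  32  33  31  29  33  28  31  33  40  46  72  72  91  71  87  47  42  33  28  32  32  29  31  31
 31  28  29  29  29  31  32  33  30  58  86  91  98 104  96 104  72  72  36  33  30  30  29  30  33
 30  31  28  34  31  31  33  30  55  70 105 104 106 107 104 108  95  95  50  30  33  32  30  30  31
 34  31  31  28  31  28  27  32  87  89 110 107 105 104 106 109 107 103  78  42  32  31  30  32  29
 30  34  29  30  30  33  30  46 102 104 110 109  93  84  97 109 109 108 101  52  31  34  30  31  32
 31  29  30  30  29  29  34  79 105 109 108 100  62  49  66 107 109 110 106  70  33  33  28  30  32
 30  30  30  33  31  32  35  99 108 109 107  91  33  28  35 103 107 108 109  91  38  29  34  27  34
```

```bash
python3 -m crank '[[0,0,0.5,0,0],[0,0,0.5,0,0],[0,0,0.5,0,0],[0,0,0.5,0,0],[0,0,0.5,0,0],[0,0,0.5,0,0]]' | head -3; python3 -c "
from h import *
print(env.job_done())"
```

```text
t: 29.62
eef_pos: [543.1, 84.7, 170.0]
tcp_rot: [3.141, -0.0, 0.163]
the job is handed in; nothing more can be done
None
```

I turned the dimmer clockwise to a firm stop and handed the job in with the magnifier held level over the gear, lens centre about 149 mm up (scriber tip measured at about 150 mm, good to about 2 mm); the dial dots did not match that stop, so I take it as full light from feel alone, because the pictures showed no change in brightness.

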